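# Set the microscope lamp's attenuator to its third click and fire the camera

## Robot

A 6-joint arm with a two-finger parallel gripper is mounted at the origin on the work surface. World frame = base frame: x ahead of the robot, y to its left, z up, the work surface at z = 0. Lengths are in m, angles in degrees, forces in N, time in s.
With the tool pointing down it reaches from about 0.4 to 0.925 m from the base axis. Payload 3.4 kg.
Tool frame: the origin (TCP) lies midway between the tips of the shut fingers; the grasp point (between the pads) lies 19 mm behind it (r.hold_point_z is the distance from the TCP to the grasp point, in m); z points along the fingers, y is the line along which they close (so a half turn about z gives the same grasp; the last joint's range is limited). The gripper opens to 85 mm and grips with 20 to 120 N. Pads are 22 mm wide; open, the fingers measure 114 mm over their backs; the gripper's body (76 mm by 85 mm) begins 54 mm behind the grasp point. The pads swing forward as they close: fully open they stand 13 mm farther back than shut.
Start: joints at [69.357, 17.578, 86.31, -0, 76.112, -4.211], TCP at [0.163, 0.552, 0.231] pointing down, gripper open.
Joint ranges: [-179.03, 179.03], [-60, 130.46], [8.19, 133.38], [-81.62, 261.62], [5.75, 156.47], [-153.77, 153.77]. Speed limits (degrees/s): [147.25, 147.25, 180, 180, 180, 180].

## Interface

Orientations are given as a 3x3 rotation matrix whose columns are the frame's x, y, z axes.
In Python, from cell import r gives the robot as it stands.
- The arm moves only by the tool drive_tool, never from a script. Its argument "steps" is a list of rows, each an object of numbers: "tx", "ty", "tz": the shift along the world's x, y, z as a fraction of full scale; "rx", "ry", "rz": the turn, a rotation vector about the world's x, y, z as a fraction of full scale; "fingers": the opening, from -1 (shut) to 1 (fully open). A call has 1 to 20 rows; each row shifts and turns the commanded pose from where the row before left it; what a row does not reach is not made up. Full scale, the value 1, is 0.04 m for a shift and 4 degrees for a turn. A row lasts 1/12 s, in which the tool goes at most 41.7 mm and 7.16 degrees, less where a joint would pass 70% of its speed; a pose out of reach is approached as far as the arm can. A call with a number of a shift or a turn outside -1 to 1 is refused whole. A call with a gripper value outside its range is refused whole. The fingers move at their own pace and stop on an object; "grip_force" is the grip in N (left out, the last holds). Time passes only in rows, so rows that do not move let the fingers close. It gives the time, the measured TCP pose, the force, the opening and the grip force at its end, in the units of the state.
- r.state(): the state, without advancing time (a new reading comes with each control period).
- r.get_image(name): name is "scene" or "top"; returns (picture, depth): 400x640x3 uint8, red, green, blue; 400x640 float32, m along the optical axis (not along the pixel's ray), 0 where there is no reading.
- r.camera_info(name): a dict with "fovy" (degrees; the focal length in pixels is half the picture's height over the tangent of half this angle, whatever the lens; pixels are square), "cx", "cy" (the principal point, pixels), "R" (3x3) and "t" (3): a world point X has camera coordinates R X + t. Camera axes: x right, y down, z forward; pixel columns grow to the right and rows downward; lengths in m; the calibration is good to about 2 mm. A picture is of the moment at which its call begins. camera_info takes no time and is no camera call.
- r.finish_job(): hands the job in; it is judged then, once.
The state is a dict: "time_s": time; "joint_positions": joint angles; "joint_velocities": joint speeds; "tau": joint torques, N m; "position": TCP position; "eef_rot": TCP orientation; "force": force on the tool from outside, world axes, zero at the start; "wrist_torque": the same for the moment, N m; "width": finger opening in m; "gripper_force": force on a finger pad.
Only numpy, scipy, OpenCV 4.12 (cv2) and the standard library are available. Lean on these libraries where they do the work, as an engineer would, in place of code of your own. Each camera call takes 0.05 s, during which the arm holds its last target. There are 200 camera calls.

## Task

Dim the microscope lamp for the next photograph: with a fingertip, gently push the black lever on the cream light-source box out of its parking end, click by click, and leave it seated in the third click, never going on towards the fourth. Then push the button of the camera's release down fully with a fingertip and let it come back up. Only push: do not grip the lever, do not lift or shove the box, and leave the other things on the desk where they are.

Things in the scene. Friction and masses are not known exactly. Their poses are not given: they have to be found in the camera images.
- unit: The light source, a cream box 124 x 240 x 60 mm (x, y, z), 3.2 kg, loose on rubber feet (slides if pushed with 15 N or more). Origin: centre of its underside; z up; the lever slides along its +y. The flat deck is at z = 60 mm; a dark slot runs along y at x = +15 mm, five short dark lines beside it mark the clicks. Only the lever stands up from the deck.
- lever_top (a point): Centre of the top of the lever, a black upright fin 30 mm across the slide (box x), 12 mm thick along it (box y), 32 mm high over the deck. In the box's frame: x = 15 mm, y = -52 mm + joint value, z = 92 mm. Behind it (-y side) at least 60 mm of bare deck are free for a finger.
- lever (a joint): Slide along the box's +y, m, 0 to 0.094. It starts parked, 0 to 0.012, free but for 1 N of friction. Five clicks (seats) at 0.028, 0.044, 0.060 (the third), 0.076, 0.092; crests half-way, at 0.020, 0.036, 0.052, 0.068, 0.084. Leaving a seat takes 5 to 8 N, falling to 1 N at the crest; 2 mm past it a spring pulls the lever on, ahead of the finger, and centres it in the next seat. Moves both ways.
- release (a joint): Button of the camera release, in m: 0 is up, 0.006 is fully down (spring, about 5 N). It comes back up when let go.
- release_top (a point): Centre of the top of the release button, a grey round cap 28 mm across on a small cream housing fixed to the desk, its top 22 mm above the desk when up; pressed straight down. It stands to the left or right of the light source.
- jar: Lidded jar, 48 mm across, 62 mm high. Bystander; origin: centre of the underside.
- loupe: Black stand loupe, 44 mm across, 40 mm high. Bystander; origin: centre of the underside.
- cap_a: Black eyepiece dust cap, 36 mm across, 16 mm high, in front of the light source. Bystander; origin: centre of the underside.
- cap_b: A second dust cap like cap_a. Bystander; origin: centre of the underside.
- slide_box: Grey box for slides, 45 x 95 x 30 mm, beyond the light source. Bystander; origin: centre of the underside.
- notes: Pad of yellow sticky notes, 76 x 76 x 18 mm. Bystander; origin: centre of the underside.
There are look-alikes about, which are no part of the job. Of the things that look like the part that bears release, take the one that is nearest to the robot's base at the start.

How it is judged:
By the outcome, as a careful person would: the job done as asked, in the order asked, and still so for the second after the job is handed in, with the robot touching nothing.
It also fails if it takes over 64 s, if anything falls off the work surface, if the arm or the gripper's body presses on something with over 40 N, if the wrist force passes 120 N, or if a joint passes its speed limit or range.

## Working session

There is one attempt and no reset: what is moved stays moved. The work goes in short steps, Python scripts to look and compute and a tool call to move; the robot and the scene stay as the last step left them, time stands still between calls to the robot, and variables do not carry over. Pictures are saved under pics/ and viewed, at most 10 in all, crops included, and the job is handed in when it is done.

Besides the shell and the picture viewer there is one more tool, called after "Request:" as a command line: name --argument value ..., lists and objects as JSON in quotes. drive_tool: Moves the arm, as the interface text tells. Its arguments: {"type":"object","properties":{"steps":{"type":"array"},"grip_force":{"type":"number"}},"required":["steps"]}

```bash
mkdir -p pics
cat > h.py <<'E'
import numpy as np, cv2
from cell import r
def shot(n,tag):
    im,d=r.get_image(n); cv2.imwrite(f'pics/{tag}.png',im[:,:,::-1]); np.savez(f'/tmp/{tag}.npz',im=im,d=d); return im,d
def world(n,d):
    c=r.camera_info(n); h,w=d.shape; f=h/2/np.tan(np.radians(c['fovy']/2))
    v,u=np.mgrid[:h,:w]
    P=np.stack([(u-c['cx'])/f*d,(v-c['cy'])/f*d,d],-1)
    return (P-np.array(c['t']))@np.array(c['R'])
def pix(n,X):
    c=r.camera_info(n); f=200/np.tan(np.radians(c['fovy']/2)); p=np.array(c['R'])@X+c['t']; return f*p[0]/p[2]+c['cx'],f*p[1]/p[2]+c['cy']
E
python3 - <<'E'
from h import *
for n in('scene','top'): shot(n,n+'0'); print(r.camera_info(n))
print(r.state())
E
```

```text
{'fovy': 51.25648741637116, 'cx': 317.8874640829799, 'cy': 208.1224624279789, 'R': array([[-0.20799762,  0.97798066,  0.01705347],
       [ 0.77483055,  0.1753822 , -0.60735385],
       [-0.5969712 , -0.1131146 , -0.79424837]]), 't': array([ 0.20053138, -0.38590982,  1.35831482])}
{'fovy': 50.4517325709174, 'cx': 328.9313970873138, 'cy': 200.55796897420382, 'R': array([[ 0.00953217, -0.99993619, -0.0060617 ],
       [-0.99328837, -0.00876965, -0.11533126],
       [ 0.11527074,  0.00712037, -0.99330859]]), 't': array([-0.08488895,  0.57978511,  0.9816628 ])}
{'time_s': 0.1, 'joint_positions': array([ 6.93575744e+01,  1.76159798e+01,  8.63764394e+01, -1.69114961e-03,
        7.61127826e+01, -4.21035016e+00]), 'joint_velocities': array([-0.08189713, -0.03883226, -0.22938704, -0.04690289,  0.02119305,
       -0.0308753 ]), 'tau': array([ 1.22427366e-03, -4.58533359e+01, -2.52608496e+01,  2.02748240e-06,
        5.47826348e-03,  3.03965953e-05]), 'position': array([0.16245361, 0.55090539, 0.23049288]), 'eef_rot': array([[-9.59157742e-01,  2.82871068e-01, -6.20481299e-04],
       [ 2.82871729e-01,  9.59156191e-01, -1.72833780e-03],
       [ 1.06241719e-04, -1.83326520e-03, -9.99998314e-01]]), 'force': array([-0.04690275, -0.08649647,  0.42988617]), 'wrist_torque': array([-0.01839411,  0.00255954,  0.05160678]), 'gripper_force': 0.0, 'width': 0.08565298881820022}
```

View pics/top0.png

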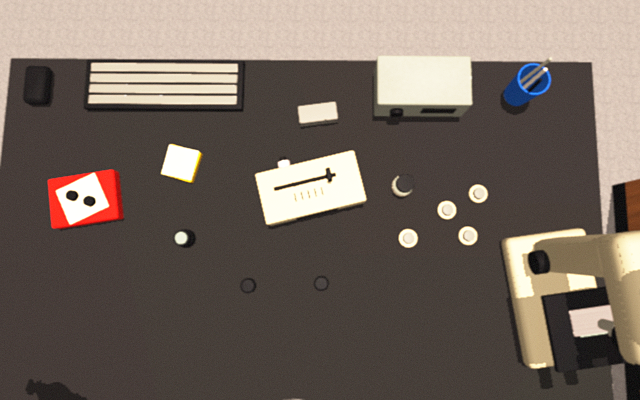

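View pics/scene0.png

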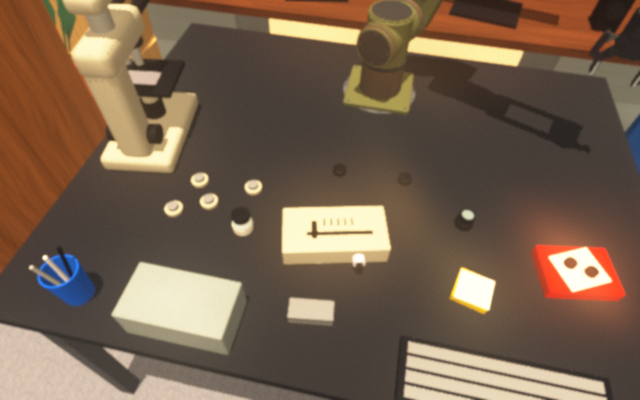

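The top view shows the light box centred near (311,187), with its lever at (330,175), the parking (right) end of the slot; the slide runs left. There are four release look-alikes, at (408,238), (447,210), (478,193) and (468,236). Next I'll measure their distances from the base.

Run:
```python
from h import *
z=np.load('/tmp/top0.npz'); im,d=z['im'],z['d']; W=world('top',d)
for u,v in [(408,238),(447,210),(478,193),(468,236)]:
    p=W[v-12:v+13,u-12:u+13].reshape(-1,3); q=p[(p[:,2]>.008)&(p[:,2]<.05)]; t=p[(p[:,2]>.018)&(p[:,2]<.05)]
    print((u,v),'all',(q[:,:2].max(0)+q[:,:2].min(0))/2,len(q),'top',t.mean(0).round(4),len(t),np.percentile(p[:,2],98).round(4),np.hypot(*q[:,:2].mean(0)).round(3))
s=W[140:235,245:375]; zz=s[...,2]
m=((zz>.05)&(zz<.07)).astype(np.uint8)
n,l,st,c=cv2.connectedComponentsWithStats(m); k=1+st[1:,4].argmax(); p=s[l==k]
print('deck z',np.median(p[:,2]))
rc=cv2.minAreaRect((p[:,:2]*1000).astype(np.float32)); print(rc)
a=(zz>.08); print('lever',s[a].mean(0),a.sum(),np.percentile(s[a],[2,98],0)); 
print('lever minrect',cv2.minAreaRect((s[a][:,:2]*1000).astype(np.float32)))
print(np.argwhere(a)[:,::-1].mean(0)+[245,140])
big=cv2.resize(im[130:260,240:500],None,fx=3,fy=3,interpolation=cv2.INTER_CUBIC); cv2.imwrite('pics/crop1.png',big[:,:,::-1])
```

```text
(408, 238) all [ 0.49496142 -0.2700268 ] 247 top [ 0.4947 -0.2693  0.0214] 100 0.0237 0.563
(447, 210) all [ 0.56384742 -0.36378908] 242 top [ 0.5633 -0.364   0.0212] 99 0.0234 0.67
(478, 193) all [ 0.60396174 -0.44178919] 243 top [ 0.6041 -0.4411  0.0212] 95 0.0239 0.747
(468, 236) all [ 0.50119255 -0.41342953] 248 top [ 0.5019 -0.4131  0.0211] 98 0.0234 0.649
deck z 0.05895387268560172
((610.2501831054688, -34.393157958984375), (125.28231811523438, 240.13052368164062), 14.228182792663574)
lever [ 0.56574354 -0.08116     0.47744653] 113 [[ 0.46354599 -0.08678883  0.08700253]
 [ 0.64851341 -0.07035236  1.04144687]]
lever minrect ((557.530029296875, -84.56706237792969), (187.5687713623047, 13.02672290802002), 5.327049255371094)
[321.48672566 175.84955752]
```

View pics/crop1.png

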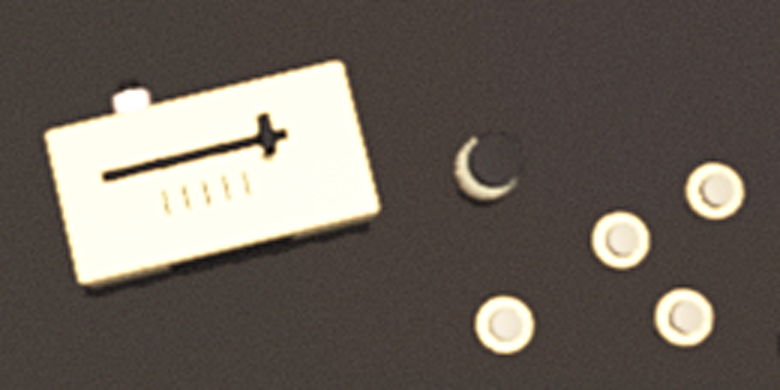

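The release at (408,238) is 0.563 m from the base; the others are at 0.65, 0.67 and 0.75 m. It is the nearest, and the crop confirms the same look (bottom-left of the group, at (505,323) in the crop). The box is at (0.610,-0.034) with yaw 14.2°, so the lever is at about (0.638,-0.081). I'll move over the deck behind it with the fingers shut.

Request:
drive_tool --steps '[{"tx": 0.605,"ty": -0.835,"rz": -0.741,"fingers": -1},{"tx": 0.605,"ty": -0.835,"rz": -0.741,"fingers": -1},{"tx": 0.605,"ty": -0.835,"rz": -0.741,"fingers": -1},{"tx": 0.605,"ty": -0.835,"rz": -0.741,"fingers": -1},{"tx": 0.605,"ty": -0.835,"rz": -0.741,"fingers": -1},{"tx": 0.605,"ty": -0.835,"rz": -0.741,"fingers": -1},{"tx": 0.605,"ty": -0.835,"rz": -0.741,"fingers": -1},{"tx": 0.605,"ty": -0.835,"rz": -0.741,"fingers": -1},{"tx": 0.605,"ty": -0.835,"rz": -0.741,"fingers": -1},{"tx": 0.605,"ty": -0.835,"rz": -0.741,"fingers": -1},{"tx": 0.605,"ty": -0.835,"rz": -0.741,"fingers": -1},{"tx": 0.605,"ty": -0.835,"rz": -0.741,"fingers": -1},{"tx": 0.605,"ty": -0.835,"rz": -0.741,"fingers": -1},{"tx": 0.605,"ty": -0.835,"rz": -0.741,"fingers": -1},{"tx": 0.605,"ty": -0.835,"rz": -0.741,"fingers": -1},{"tx": 0.605,"ty": -0.835,"rz": -0.741,"fingers": -1},{"tx": 0.605,"ty": -0.835,"rz": -0.741,"fingers": -1},{"tx": 0.605,"ty": -0.835,"rz": -0.741,"fingers": -1},{"tx": 0.605,"ty": -0.835,"rz": -0.741,"fingers": -1},{"tx": 0.605,"ty": -0.835,"rz": -0.741,"fingers": -1}]'

```text
validation failed for argument at $.st...
```

```bash
cat >> h.py <<'E'
C=np.array([.6103,-.0344]); A=np.radians(14.23); BX=np.array([np.cos(A),np.sin(A)]); BY=np.array([-np.sin(A),np.cos(A)])
def rep():
    s=r.state(); p=s['position']; b=p[:2]-C
    print('t',s['time_s'],'pos',p.round(4),'box',(b@BX).round(4),(b@BY).round(4),'F',s['force'].round(2),'Fslide',(s['force'][:2]@BY).round(2),'w',s['width'].round(4),'toolx deg',np.degrees(np.arctan2(s['eef_rot'][1,1],s['eef_rot'][0,1])).round(2))
def lever(tag):
    im,d=shot('top',tag); W=world('top',d)
    b=W[...,:2]-C; bx,by=b@BX,b@BY; a=(W[...,2]>.082)&(W[...,2]<.098)&(abs(bx-.015)<.025)&(abs(by)<.07)
    print('lever n',a.sum(),'bx',np.percentile(bx[a],[5,50,95]).round(4),'by',np.percentile(by[a],[5,50,95]).round(4),'q',(np.median(by[a])+.052).round(4))
E
python3 -c "
from h import *
rep(); print(r.state()['joint_positions'].round(1)); lever('top1')"
```

```text
Traceback (most recent call last):
  File "h.py", line 15, in rep
    print('t',s['time_s'],'pos',p.round(4),'box',(b@BX).round(4),(b@BY).round(4),'F',s['force'].round(2),'Fslide',(s['force'][:2]@BY).round(2),'w',s['width'].round(4),'toolx deg',np.degrees(np.arctan2(s['eef_rot'][1,1],s['eef_rot'][0,1])).round(2))
                                                                                                                                                   ^^^^^^^^^^^^^^^^
AttributeError: 'float' object has no attribute 'round'
```

Request:
drive_tool --steps '[{"tx": 0.6,"ty": -0.8,"tz": 0,"rx": 0,"ry": 0,"rz": -0.7,"fingers": -1}]'

```text
time_s: 0.18
position: [0.1843, 0.5241, 0.2307]
eef_rot: [[-0.946, 0.326, -0.002], [0.326, 0.946, 0.004], [0.003, 0.003, -1.0]]
force: [0.9, 0.2, 0.5]
width: 0.0755
gripper_force: 0.0
```

```bash
sed -i "s/s\['width'\].round(4)/round(s['width'],4)/" h.py
python3 -c "
from h import *
rep(); print(r.state()['joint_positions'].round(1)); lever('top1')"
```

```text
t 0.1833 pos [0.1843 0.5241 0.2307] box -0.2756 0.6461 F [0.93 0.24 0.48] Fslide 0.01 w 0.0755 toolx deg 71.0
[66.1 16.  88.8  0.2 75.  -4.9]
lever n 68 bx [0.0012 0.0143 0.0275] by [-0.053  -0.0478 -0.0426] q 0.0042
```

Request:
drive_tool --steps '[{"tx": 0.575,"ty": -0.795,"tz": 0,"rx": 0,"ry": 0,"rz": -0.706,"fingers": -1},{"tx": 0.575,"ty": -0.795,"tz": 0,"rx": 0,"ry": 0,"rz": -0.706,"fingers": -1},{"tx": 0.575,"ty": -0.795,"tz": 0,"rx": 0,"ry": 0,"rz": -0.706,"fingers": -1},{"tx": 0.575,"ty": -0.795,"tz": 0,"rx": 0,"ry": 0,"rz": -0.706,"fingers": -1},{"tx": 0.575,"ty": -0.795,"tz": 0,"rx": 0,"ry": 0,"rz": -0.706,"fingers": -1},{"tx": 0.575,"ty": -0.795,"tz": 0,"rx": 0,"ry": 0,"rz": -0.706,"fingers": -1},{"tx": 0.575,"ty": -0.795,"tz": 0,"rx": 0,"ry": 0,"rz": -0.706,"fingers": -1},{"tx": 0.575,"ty": -0.795,"tz": 0,"rx": 0,"ry": 0,"rz": -0.706,"fingers": -1},{"tx": 0.575,"ty": -0.795,"tz": 0,"rx": 0,"ry": 0,"rz": -0.706,"fingers": -1},{"tx": 0.575,"ty": -0.795,"tz": 0,"rx": 0,"ry": 0,"rz": -0.706,"fingers": -1},{"tx": 0.575,"ty": -0.795,"tz": 0,"rx": 0,"ry": 0,"rz": -0.706,"fingers": -1},{"tx": 0.575,"ty": -0.795,"tz": 0,"rx": 0,"ry": 0,"rz": -0.706,"fingers": -1},{"tx": 0.575,"ty": -0.795,"tz": 0,"rx": 0,"ry": 0,"rz": -0.706,"fingers": -1},{"tx": 0.575,"ty": -0.795,"tz": 0,"rx": 0,"ry": 0,"rz": -0.706,"fingers": -1},{"tx": 0.575,"ty": -0.795,"tz": 0,"rx": 0,"ry": 0,"rz": -0.706,"fingers": -1},{"tx": 0.575,"ty": -0.795,"tz": 0,"rx": 0,"ry": 0,"rz": -0.706,"fingers": -1},{"tx": 0.575,"ty": -0.795,"tz": 0,"rx": 0,"ry": 0,"rz": -0.706,"fingers": -1},{"tx": 0.575,"ty": -0.795,"tz": 0,"rx": 0,"ry": 0,"rz": -0.706,"fingers": -1},{"tx": 0.575,"ty": -0.795,"tz": 0,"rx": 0,"ry": 0,"rz": -0.706,"fingers": -1},{"tx": 0.575,"ty": -0.795,"tz": 0,"rx": 0,"ry": 0,"rz": -0.706,"fingers": -1}]'

```text
time_s: 1.9
position: [0.647, -0.1183, 0.2307]
eef_rot: [[-0.244, 0.97, -0.001], [0.97, 0.244, 0.0], [0.001, -0.001, -1.0]]
force: [0.8, 1.1, -0.3]
width: 0.0
gripper_force: 0.0
```

Request:
drive_tool --steps '[{"tx": 0,"ty": 0,"tz": 0,"rx": 0,"ry": 0,"rz": 0,"fingers": -1},{"tx": 0,"ty": 0,"tz": 0,"rx": 0,"ry": 0,"rz": 0,"fingers": -1},{"tx": 0,"ty": 0,"tz": 0,"rx": 0,"ry": 0,"rz": 0,"fingers": -1}]'

```text
time_s: 2.15
position: [0.6458, -0.1164, 0.2303]
eef_rot: [[-0.246, 0.969, -0.003], [0.969, 0.246, 0.001], [0.002, -0.002, -1.0]]
force: [-0.4, -0.1, 0.1]
width: 0.0001
gripper_force: 0.0
```

```bash
python3 -c "
from h import *
rep(); print(r.state()['joint_positions'].round(1),r.state()['eef_rot'].round(3))
for n in ['scene']: shot(n,n+'2')"
```

```text
t 2.15 pos [ 0.6458 -0.1164  0.2303] box 0.0142 -0.0882 F [-0.37 -0.11  0.09] Fslide -0.02 w 0.0001 toolx deg 14.26
[-13.9  24.2  75.9   0.   80.1 -28.2] [[-0.246  0.969 -0.003]
 [ 0.969  0.246  0.001]
 [ 0.002 -0.002 -1.   ]]
```

Request:
drive_tool --steps '[{"tx": 0,"ty": 0,"tz": -0.6,"rx": 0,"ry": 0,"rz": 0,"fingers": -1},{"tx": 0,"ty": 0,"tz": -0.6,"rx": 0,"ry": 0,"rz": 0,"fingers": -1},{"tx": 0,"ty": 0,"tz": -0.6,"rx": 0,"ry": 0,"rz": 0,"fingers": -1},{"tx": 0,"ty": 0,"tz": -0.6,"rx": 0,"ry": 0,"rz": 0,"fingers": -1},{"tx": 0,"ty": 0,"tz": -0.6,"rx": 0,"ry": 0,"rz": 0,"fingers": -1},{"tx": 0,"ty": 0,"tz": -0.4,"rx": 0,"ry": 0,"rz": 0,"fingers": -1},{"tx": 0,"ty": 0,"tz": -0.3,"rx": 0,"ry": 0,"rz": 0,"fingers": -1},{"tx": 0,"ty": 0,"tz": -0.2,"rx": 0,"ry": 0,"rz": 0,"fingers": -1},{"tx": 0,"ty": 0,"tz": 0,"rx": 0,"ry": 0,"rz": 0,"fingers": -1},{"tx": 0,"ty": 0,"tz": 0,"rx": 0,"ry": 0,"rz": 0,"fingers": -1},{"tx": 0,"ty": 0,"tz": 0,"rx": 0,"ry": 0,"rz": 0,"fingers": -1}]'

```text
time_s: 3.12
position: [0.6476, -0.1164, 0.0767]
eef_rot: [[-0.247, 0.969, 0.002], [0.969, 0.247, -0.001], [-0.001, 0.002, -1.0]]
force: [0.3, -0.7, -0.3]
width: -0.0001
gripper_force: 0.0
```

```bash
python3 -c "
from h import *
rep(); lever('top2')
im,d=shot('scene','scene3'); cv2.imwrite('pics/crop3.png',cv2.resize(im[170:290,240:430],None,fx=4,fy=4,interpolation=cv2.INTER_CUBIC)[:,:,::-1])"
```

```text
t 3.1167 pos [ 0.6476 -0.1164  0.0767] box 0.016 -0.0887 F [ 0.33 -0.67 -0.26] Fslide -0.73 w -0.0001 toolx deg 14.31
lever n 68 bx [0.0012 0.0141 0.0272] by [-0.053  -0.0478 -0.0426] q 0.0042
```

View pics/crop3.png

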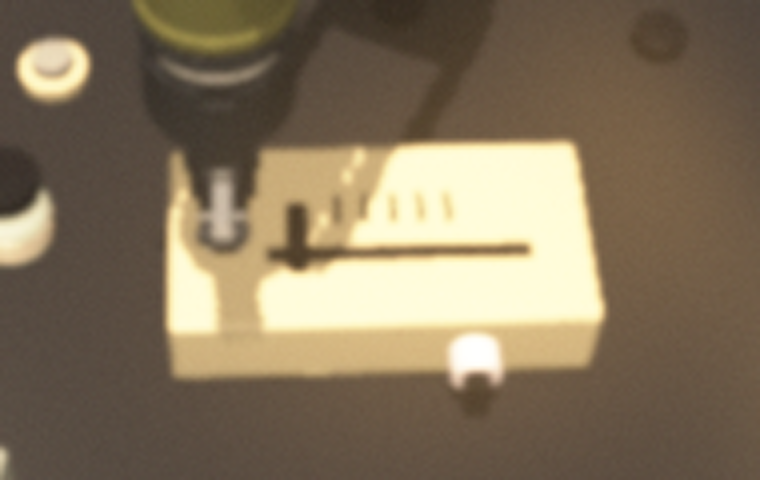

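The crop shows the fingertip at (222,235) on the bare deck, just behind the lever at (297,237). I'll push it gently along the slide.

Request:
drive_tool --steps '[{"tx": -0.012,"ty": 0.048,"tz": 0,"rx": 0,"ry": 0,"rz": 0,"fingers": -1},{"tx": -0.012,"ty": 0.048,"tz": 0,"rx": 0,"ry": 0,"rz": 0,"fingers": -1},{"tx": -0.012,"ty": 0.048,"tz": 0,"rx": 0,"ry": 0,"rz": 0,"fingers": -1},{"tx": -0.012,"ty": 0.048,"tz": 0,"rx": 0,"ry": 0,"rz": 0,"fingers": -1},{"tx": -0.012,"ty": 0.048,"tz": 0,"rx": 0,"ry": 0,"rz": 0,"fingers": -1},{"tx": -0.012,"ty": 0.048,"tz": 0,"rx": 0,"ry": 0,"rz": 0,"fingers": -1},{"tx": -0.012,"ty": 0.048,"tz": 0,"rx": 0,"ry": 0,"rz": 0,"fingers": -1},{"tx": -0.012,"ty": 0.048,"tz": 0,"rx": 0,"ry": 0,"rz": 0,"fingers": -1},{"tx": -0.012,"ty": 0.048,"tz": 0,"rx": 0,"ry": 0,"rz": 0,"fingers": -1},{"tx": -0.012,"ty": 0.048,"tz": 0,"rx": 0,"ry": 0,"rz": 0,"fingers": -1},{"tx": -0.012,"ty": 0.048,"tz": 0,"rx": 0,"ry": 0,"rz": 0,"fingers": -1},{"tx": -0.012,"ty": 0.048,"tz": 0,"rx": 0,"ry": 0,"rz": 0,"fingers": -1},{"tx": -0.012,"ty": 0.048,"tz": 0,"rx": 0,"ry": 0,"rz": 0,"fingers": -1},{"tx": -0.012,"ty": 0.048,"tz": 0,"rx": 0,"ry": 0,"rz": 0,"fingers": -1},{"tx": -0.012,"ty": 0.048,"tz": 0,"rx": 0,"ry": 0,"rz": 0,"fingers": -1},{"tx": -0.012,"ty": 0.048,"tz": 0,"rx": 0,"ry": 0,"rz": 0,"fingers": -1},{"tx": 0,"ty": 0,"tz": 0,"rx": 0,"ry": 0,"rz": 0,"fingers": -1},{"tx": 0,"ty": 0,"tz": 0,"rx": 0,"ry": 0,"rz": 0,"fingers": -1}]'

```text
time_s: 4.72
position: [0.6392, -0.0865, 0.0753]
eef_rot: [[-0.247, 0.969, 0.0], [0.969, 0.247, -0.001], [-0.001, 0.0, -1.0]]
force: [0.3, -4.6, -1.0]
width: -0.0001
gripper_force: 2.4
```

```bash
python3 -c "
from h import *
rep(); lever('top3')"
```

```text
t 4.7167 pos [ 0.6392 -0.0865  0.0753] box 0.0152 -0.0576 F [ 0.31 -4.57 -0.97] Fslide -4.5 w -0.0001 toolx deg 14.3
lever n 10 bx [0.0007 0.0028 0.0055] by [-0.0414 -0.0368 -0.0336] q 0.0152
```

Request:
drive_tool --steps '[{"tx": -0.006,"ty": 0.024,"tz": 0,"rx": 0,"ry": 0,"rz": 0,"fingers": -1},{"tx": -0.006,"ty": 0.024,"tz": 0,"rx": 0,"ry": 0,"rz": 0,"fingers": -1},{"tx": -0.006,"ty": 0.024,"tz": 0,"rx": 0,"ry": 0,"rz": 0,"fingers": -1},{"tx": -0.006,"ty": 0.024,"tz": 0,"rx": 0,"ry": 0,"rz": 0,"fingers": -1},{"tx": 0,"ty": 0,"tz": 0,"rx": 0,"ry": 0,"rz": 0,"fingers": -1},{"tx": 0,"ty": 0,"tz": 0,"rx": 0,"ry": 0,"rz": 0,"fingers": -1}]'

```text
time_s: 5.27
position: [0.638, -0.082, 0.0753]
eef_rot: [[-0.247, 0.969, -0.0], [0.969, 0.247, 0.0], [0.0, -0.0, -1.0]]
force: [-0.0, -3.3, 0.1]
width: 0.0004
gripper_force: 1.8
```

```bash
python3 -c "
from h import *
rep(); lever('top4')"
```

```text
t 5.2667 pos [ 0.638  -0.082   0.0753] box 0.0152 -0.0529 F [-0.02 -3.32  0.05] Fslide -3.21 w 0.0004 toolx deg 14.28
lever n 11 bx [0.0003 0.0019 0.0058] by [-0.0389 -0.0327 -0.0292] q 0.0193
```

Request:
drive_tool --steps '[{"tx": -0.006,"ty": 0.024,"tz": 0,"rx": 0,"ry": 0,"rz": 0,"fingers": -1},{"tx": -0.006,"ty": 0.024,"tz": 0,"rx": 0,"ry": 0,"rz": 0,"fingers": -1},{"tx": 0,"ty": 0,"tz": 0,"rx": 0,"ry": 0,"rz": 0,"fingers": -1},{"tx": 0,"ty": 0,"tz": 0,"rx": 0,"ry": 0,"rz": 0,"fingers": -1}]'

```text
time_s: 5.65
position: [0.6373, -0.0789, 0.0753]
eef_rot: [[-0.247, 0.969, -0.001], [0.969, 0.247, 0.002], [0.002, -0.0, -1.0]]
force: [-0.2, 0.3, 0.2]
width: 0.0004
gripper_force: 0.1
```

```bash
python3 -c "
from h import *
rep(); lever('top5')"
```

```text
t 5.65 pos [ 0.6373 -0.0789  0.0753] box 0.0152 -0.0498 F [-0.2   0.32  0.24] Fslide 0.36 w 0.0004 toolx deg 14.28
lever n 10 bx [0.0004 0.0022 0.005 ] by [-0.0343 -0.0297 -0.0263] q 0.0223
```

```bash
cat >> h.py <<'E'
def lev2(tag,z0=.086):
    im,d=shot('scene',tag); W=world('scene',d)
    b=W[...,:2]-C; bx,by=b@BX,b@BY; a=(W[...,2]>.064)&(W[...,2]<.098)&(abs(bx-.015)<.03)&(abs(by)<.1)&(im.max(-1)<75)
    h,e=np.histogram(by[a],np.arange(-.1,.08,.002)); print([(round(float(x),3),int(n)) for x,n in zip(e,h) if n])
E
python3 -c "
from h import *
rep(); lev2('scene4'); im=cv2.imread('pics/scene4.png'); cv2.imwrite('pics/crop4.png',cv2.resize(im[170:290,240:430],None,fx=4,fy=4,interpolation=cv2.INTER_CUBIC))"
```

```text
t 5.7 pos [ 0.6373 -0.0789  0.0753] box 0.0152 -0.0498 F [0.71 0.19 0.58] Fslide 0.01 w -0.0002 toolx deg 14.28
[]
```

View pics/crop4.png

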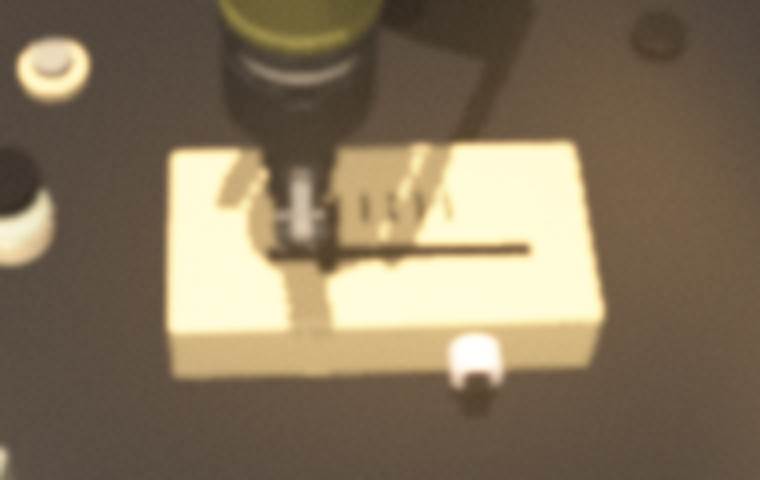

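The crop shows the lever at (328,240), with the fingertip touching it from behind. It is about at the first crest (q≈0.022). I'll go on in 1 mm steps.

Request:
drive_tool --steps '[{"tx": -0.006,"ty": 0.024,"tz": 0,"rx": 0,"ry": 0,"rz": 0,"fingers": -1},{"tx": -0.006,"ty": 0.024,"tz": 0,"rx": 0,"ry": 0,"rz": 0,"fingers": -1},{"tx": 0,"ty": 0,"tz": 0,"rx": 0,"ry": 0,"rz": 0,"fingers": -1},{"tx": 0,"ty": 0,"tz": 0,"rx": 0,"ry": 0,"rz": 0,"fingers": -1}]'

```text
time_s: 6.08
position: [0.637, -0.0776, 0.0753]
eef_rot: [[-0.247, 0.969, -0.0], [0.969, 0.247, 0.001], [0.001, -0.0, -1.0]]
force: [0.1, -0.3, -0.3]
width: -0.0002
gripper_force: 0.0
```

```bash
python3 -c "
from h import *
rep(); lever('top6')"
```

```text
t 6.0833 pos [ 0.637  -0.0776  0.0753] box 0.0152 -0.0484 F [ 0.13 -0.33 -0.28] Fslide -0.35 w -0.0002 toolx deg 14.29
lever n 8 bx [0.0006 0.0026 0.0056] by [-0.0299 -0.0264 -0.0246] q 0.0256
```

Request:
drive_tool --steps '[{"tx": -0.006,"ty": 0.024,"tz": 0,"rx": 0,"ry": 0,"rz": 0,"fingers": -1},{"tx": -0.006,"ty": 0.024,"tz": 0,"rx": 0,"ry": 0,"rz": 0,"fingers": -1},{"tx": -0.006,"ty": 0.024,"tz": 0,"rx": 0,"ry": 0,"rz": 0,"fingers": -1},{"tx": 0,"ty": 0,"tz": 0,"rx": 0,"ry": 0,"rz": 0,"fingers": -1},{"tx": 0,"ty": 0,"tz": 0,"rx": 0,"ry": 0,"rz": 0,"fingers": -1}]'

```text
time_s: 6.55
position: [0.6363, -0.0749, 0.0753]
eef_rot: [[-0.247, 0.969, -0.0], [0.969, 0.247, 0.0], [0.0, -0.0, -1.0]]
force: [-0.6, 0.1, 1.1]
width: -0.0004
gripper_force: 0.0
```

```bash
python3 -c "
from h import *
rep(); lever('top7')"
```

```text
t 6.55 pos [ 0.6363 -0.0749  0.0753] box 0.0152 -0.0457 F [-0.56  0.14  1.14] Fslide 0.27 w -0.0004 toolx deg 14.29
lever n 15 bx [-0.0002  0.0027  0.0078] by [-0.0268 -0.0217 -0.0182] q 0.0303
```

Request:
drive_tool --steps '[{"tx": -0.006,"ty": 0.024,"tz": 0,"rx": 0,"ry": 0,"rz": 0,"fingers": -1},{"tx": 0,"ty": 0,"tz": 0,"rx": 0,"ry": 0,"rz": 0,"fingers": -1},{"tx": 0,"ty": 0,"tz": 0,"rx": 0,"ry": 0,"rz": 0,"fingers": -1}]'

```text
time_s: 6.85
position: [0.6361, -0.0741, 0.0753]
eef_rot: [[-0.247, 0.969, -0.0], [0.969, 0.247, 0.0], [0.0, -0.0, -1.0]]
force: [1.0, 0.6, -0.0]
width: 0.0002
gripper_force: 0.0
```

Request:
drive_tool --steps '[{"tx": -0.006,"ty": 0.024,"tz": 0,"rx": 0,"ry": 0,"rz": 0,"fingers": -1},{"tx": 0,"ty": 0,"tz": 0,"rx": 0,"ry": 0,"rz": 0,"fingers": -1},{"tx": 0,"ty": 0,"tz": 0,"rx": 0,"ry": 0,"rz": 0,"fingers": -1}]'

```text
time_s: 7.1
position: [0.6359, -0.0732, 0.0753]
eef_rot: [[-0.247, 0.969, -0.0], [0.969, 0.247, 0.0], [0.0, -0.0, -1.0]]
force: [0.1, -0.4, -0.2]
width: 0.0001
gripper_force: 0.0
```

Request:
drive_tool --steps '[{"tx": -0.006,"ty": 0.024,"tz": 0,"rx": 0,"ry": 0,"rz": 0,"fingers": -1},{"tx": 0,"ty": 0,"tz": 0,"rx": 0,"ry": 0,"rz": 0,"fingers": -1},{"tx": 0,"ty": 0,"tz": 0,"rx": 0,"ry": 0,"rz": 0,"fingers": -1}]'

```text
time_s: 7.35
position: [0.6356, -0.0723, 0.0753]
eef_rot: [[-0.247, 0.969, 0.0], [0.969, 0.247, -0.0], [-0.0, 0.0, -1.0]]
force: [0.7, -0.6, 0.6]
width: -0.0004
gripper_force: 0.0
```

Request:
drive_tool --steps '[{"tx": -0.006,"ty": 0.024,"tz": 0,"rx": 0,"ry": 0,"rz": 0,"fingers": -1},{"tx": 0,"ty": 0,"tz": 0,"rx": 0,"ry": 0,"rz": 0,"fingers": -1},{"tx": 0,"ty": 0,"tz": 0,"rx": 0,"ry": 0,"rz": 0,"fingers": -1}]'

```text
time_s: 7.6
position: [0.6355, -0.0714, 0.0753]
eef_rot: [[-0.247, 0.969, 0.0], [0.969, 0.247, -0.0], [-0.0, 0.0, -1.0]]
force: [0.1, 0.4, -0.4]
width: -0.0
gripper_force: 0.2
```

```bash
python3 -c "
from h import *
rep(); lever('top8')"
```

```text
t 7.6 pos [ 0.6355 -0.0714  0.0753] box 0.0153 -0.0421 F [ 0.13  0.41 -0.43] Fslide 0.37 w -0.0 toolx deg 14.29
lever n 8 bx [0.0003 0.002  0.0057] by [-0.025  -0.0214 -0.0183] q 0.0306
```

Request:
drive_tool --steps '[{"tx": -0.006,"ty": 0.024,"tz": 0,"rx": 0,"ry": 0,"rz": 0,"fingers": -1},{"tx": 0,"ty": 0,"tz": 0,"rx": 0,"ry": 0,"rz": 0,"fingers": -1},{"tx": 0,"ty": 0,"tz": 0,"rx": 0,"ry": 0,"rz": 0,"fingers": -1}]'

```text
time_s: 7.9
position: [0.6354, -0.0712, 0.0754]
eef_rot: [[-0.247, 0.969, 0.001], [0.969, 0.247, -0.001], [-0.001, 0.0, -1.0]]
force: [1.0, -4.5, -0.7]
width: 0.0003
gripper_force: 2.0
```

Request:
drive_tool --steps '[{"tx": -0.006,"ty": 0.024,"tz": 0,"rx": 0,"ry": 0,"rz": 0,"fingers": -1},{"tx": 0,"ty": 0,"tz": 0,"rx": 0,"ry": 0,"rz": 0,"fingers": -1},{"tx": 0,"ty": 0,"tz": 0,"rx": 0,"ry": 0,"rz": 0,"fingers": -1}]'

```text
time_s: 8.15
position: [0.6353, -0.0707, 0.0754]
eef_rot: [[-0.247, 0.969, 0.001], [0.969, 0.247, -0.002], [-0.002, 0.0, -1.0]]
force: [0.6, -4.5, -0.6]
width: -0.0002
gripper_force: 2.8
```

Request:
drive_tool --steps '[{"tx": -0.006,"ty": 0.024,"tz": 0,"rx": 0,"ry": 0,"rz": 0,"fingers": -1},{"tx": 0,"ty": 0,"tz": 0,"rx": 0,"ry": 0,"rz": 0,"fingers": -1},{"tx": 0,"ty": 0,"tz": 0,"rx": 0,"ry": 0,"rz": 0,"fingers": -1}]'

```text
time_s: 8.4
position: [0.6351, -0.0698, 0.0754]
eef_rot: [[-0.247, 0.969, 0.001], [0.969, 0.247, -0.002], [-0.002, 0.0, -1.0]]
force: [0.1, -5.8, 0.1]
width: -0.0003
gripper_force: 2.7
```

Request:
drive_tool --steps '[{"tx": -0.006,"ty": 0.024,"tz": 0,"rx": 0,"ry": 0,"rz": 0,"fingers": -1},{"tx": 0,"ty": 0,"tz": 0,"rx": 0,"ry": 0,"rz": 0,"fingers": -1},{"tx": 0,"ty": 0,"tz": 0,"rx": 0,"ry": 0,"rz": 0,"fingers": -1}]'

```text
time_s: 8.65
position: [0.6347, -0.0685, 0.0754]
eef_rot: [[-0.247, 0.969, 0.001], [0.969, 0.247, -0.001], [-0.001, 0.0, -1.0]]
force: [-0.1, -5.1, -0.1]
width: -0.0001
gripper_force: 2.6
```

```bash
python3 -c "
from h import *
rep(); lever('top9')"
```

```text
t 8.65 pos [ 0.6347 -0.0685  0.0754] box 0.0153 -0.039 F [-0.09 -5.14 -0.06] Fslide -4.96 w -0.0001 toolx deg 14.29
lever n 7 bx [0.0002 0.001  0.0044] by [-0.0227 -0.0185 -0.0156] q 0.0335
```

Contact in seat 1 came at TCP box-y -0.042. So the second click should trip at about -0.032, and the third at about -0.016.

Request:
drive_tool --steps '[{"tx": -0.006,"ty": 0.024,"tz": 0,"rx": 0,"ry": 0,"rz": 0,"fingers": -1},{"tx": -0.006,"ty": 0.024,"tz": 0,"rx": 0,"ry": 0,"rz": 0,"fingers": -1},{"tx": -0.006,"ty": 0.024,"tz": 0,"rx": 0,"ry": 0,"rz": 0,"fingers": -1},{"tx": 0,"ty": 0,"tz": 0,"rx": 0,"ry": 0,"rz": 0,"fingers": -1},{"tx": 0,"ty": 0,"tz": 0,"rx": 0,"ry": 0,"rz": 0,"fingers": -1}]'

```text
time_s: 9.12
position: [0.6336, -0.064, 0.0753]
eef_rot: [[-0.247, 0.969, -0.0], [0.969, 0.247, 0.001], [0.001, 0.0, -1.0]]
force: [0.4, -1.0, 0.8]
width: 0.0004
gripper_force: 0.6
```

Request:
drive_tool --steps '[{"tx": -0.006,"ty": 0.024,"tz": 0,"rx": 0,"ry": 0,"rz": 0,"fingers": -1},{"tx": -0.006,"ty": 0.024,"tz": 0,"rx": 0,"ry": 0,"rz": 0,"fingers": -1},{"tx": 0,"ty": 0,"tz": 0,"rx": 0,"ry": 0,"rz": 0,"fingers": -1},{"tx": 0,"ty": 0,"tz": 0,"rx": 0,"ry": 0,"rz": 0,"fingers": -1}]'

```text
time_s: 9.45
position: [0.6329, -0.0619, 0.0752]
eef_rot: [[-0.247, 0.969, -0.001], [0.969, 0.247, 0.001], [0.001, -0.0, -1.0]]
force: [0.0, -0.1, -0.4]
width: 0.0002
gripper_force: 0.0
```

Request:
drive_tool --steps '[{"tx": -0.006,"ty": 0.024,"tz": 0,"rx": 0,"ry": 0,"rz": 0,"fingers": -1},{"tx": 0,"ty": 0,"tz": 0,"rx": 0,"ry": 0,"rz": 0,"fingers": -1},{"tx": 0,"ty": 0,"tz": 0,"rx": 0,"ry": 0,"rz": 0,"fingers": -1}]'

```text
time_s: 9.7
position: [0.6329, -0.0614, 0.0752]
eef_rot: [[-0.247, 0.969, -0.0], [0.969, 0.247, 0.0], [0.0, -0.0, -1.0]]
force: [0.8, 0.8, -0.2]
width: -0.0
gripper_force: 0.0
```

```bash
python3 -c "
from h import *
rep(); lever('top10')"
```

```text
t 9.7 pos [ 0.6329 -0.0614  0.0752] box 0.0152 -0.0317 F [ 0.77  0.83 -0.22] Fslide 0.61 w -0.0 toolx deg 14.29
lever n 7 bx [0.0005 0.0011 0.004 ] by [-0.0156 -0.0102 -0.0076] q 0.0418
```

Request:
drive_tool --steps '[{"tx": -0.006,"ty": 0.024,"tz": 0,"rx": 0,"ry": 0,"rz": 0,"fingers": -1},{"tx": -0.006,"ty": 0.024,"tz": 0,"rx": 0,"ry": 0,"rz": 0,"fingers": -1},{"tx": -0.006,"ty": 0.024,"tz": 0,"rx": 0,"ry": 0,"rz": 0,"fingers": -1},{"tx": -0.006,"ty": 0.024,"tz": 0,"rx": 0,"ry": 0,"rz": 0,"fingers": -1},{"tx": -0.006,"ty": 0.024,"tz": 0,"rx": 0,"ry": 0,"rz": 0,"fingers": -1},{"tx": 0,"ty": 0,"tz": 0,"rx": 0,"ry": 0,"rz": 0,"fingers": -1},{"tx": 0,"ty": 0,"tz": 0,"rx": 0,"ry": 0,"rz": 0,"fingers": -1}]'

```text
time_s: 10.33
position: [0.6318, -0.0569, 0.0753]
eef_rot: [[-0.247, 0.969, -0.0], [0.969, 0.247, 0.0], [0.0, -0.0, -1.0]]
force: [0.2, -0.5, -0.6]
width: 0.0002
gripper_force: 0.0
```

```bash
python3 -c "
from h import *
rep(); lever('top11')"
```

```text
t 10.3333 pos [ 0.6318 -0.0569  0.0753] box 0.0153 -0.0271 F [ 0.19 -0.49 -0.57] Fslide -0.52 w 0.0002 toolx deg 14.29
lever n 9 bx [-0.0002  0.0015  0.0041] by [-0.0094 -0.0052 -0.0026] q 0.0468
```

Request:
drive_tool --steps '[{"tx": -0.006,"ty": 0.024,"tz": 0,"rx": 0,"ry": 0,"rz": 0,"fingers": -1},{"tx": 0,"ty": 0,"tz": 0,"rx": 0,"ry": 0,"rz": 0,"fingers": -1},{"tx": 0,"ty": 0,"tz": 0,"rx": 0,"ry": 0,"rz": 0,"fingers": -1}]'

```text
time_s: 10.63
position: [0.6316, -0.056, 0.0753]
eef_rot: [[-0.247, 0.969, 0.0], [0.969, 0.247, 0.0], [0.0, 0.0, -1.0]]
force: [-0.0, -0.4, -1.0]
width: 0.0001
gripper_force: 0.0
```

Request:
drive_tool --steps '[{"tx": -0.006,"ty": 0.024,"tz": 0,"rx": 0,"ry": 0,"rz": 0,"fingers": -1},{"tx": -0.006,"ty": 0.024,"tz": 0,"rx": 0,"ry": 0,"rz": 0,"fingers": -1},{"tx": 0,"ty": 0,"tz": 0,"rx": 0,"ry": 0,"rz": 0,"fingers": -1},{"tx": 0,"ty": 0,"tz": 0,"rx": 0,"ry": 0,"rz": 0,"fingers": -1}]'

```text
time_s: 10.97
position: [0.6314, -0.0554, 0.0754]
eef_rot: [[-0.247, 0.969, 0.001], [0.969, 0.247, -0.002], [-0.002, 0.0, -1.0]]
force: [0.7, -5.1, -0.3]
width: -0.0
gripper_force: 2.6
```

Request:
drive_tool --steps '[{"tx": -0.006,"ty": 0.024,"tz": 0,"rx": 0,"ry": 0,"rz": 0,"fingers": -1},{"tx": -0.006,"ty": 0.024,"tz": 0,"rx": 0,"ry": 0,"rz": 0,"fingers": -1},{"tx": -0.006,"ty": 0.024,"tz": 0,"rx": 0,"ry": 0,"rz": 0,"fingers": -1},{"tx": 0,"ty": 0,"tz": 0,"rx": 0,"ry": 0,"rz": 0,"fingers": -1},{"tx": 0,"ty": 0,"tz": 0,"rx": 0,"ry": 0,"rz": 0,"fingers": -1}]'

```text
time_s: 11.38
position: [0.6306, -0.0521, 0.0753]
eef_rot: [[-0.247, 0.969, 0.0], [0.969, 0.247, -0.001], [-0.001, 0.0, -1.0]]
force: [1.0, -5.6, -0.7]
width: 0.0002
gripper_force: 2.5
```

```bash
python3 -c "
from h import *
rep(); lever('top12')"
```

```text
t 11.3833 pos [ 0.6306 -0.0521  0.0753] box 0.0153 -0.0221 F [ 1.03 -5.59 -0.67] Fslide -5.67 w 0.0002 toolx deg 14.28
lever n 5 bx [0.0001 0.0003 0.0033] by [-0.0064 -0.0025  0.0011] q 0.0495
```

Request:
drive_tool --steps '[{"tx": -0.006,"ty": 0.024,"tz": 0,"rx": 0,"ry": 0,"rz": 0,"fingers": -1},{"tx": -0.006,"ty": 0.024,"tz": 0,"rx": 0,"ry": 0,"rz": 0,"fingers": -1},{"tx": -0.006,"ty": 0.024,"tz": 0,"rx": 0,"ry": 0,"rz": 0,"fingers": -1},{"tx": 0,"ty": 0,"tz": 0,"rx": 0,"ry": 0,"rz": 0,"fingers": -1},{"tx": 0,"ty": 0,"tz": 0,"rx": 0,"ry": 0,"rz": 0,"fingers": -1}]'

```text
time_s: 11.85
position: [0.6293, -0.0473, 0.0753]
eef_rot: [[-0.247, 0.969, -0.001], [0.969, 0.247, 0.002], [0.002, -0.0, -1.0]]
force: [-0.0, 0.5, 0.2]
width: -0.0001
gripper_force: 0.0
```

Request:
drive_tool --steps '[{"tx": -0.006,"ty": 0.024,"tz": 0,"rx": 0,"ry": 0,"rz": 0,"fingers": -1},{"tx": 0,"ty": 0,"tz": 0,"rx": 0,"ry": 0,"rz": 0,"fingers": -1},{"tx": 0,"ty": 0,"tz": 0,"rx": 0,"ry": 0,"rz": 0,"fingers": -1}]'

```text
time_s: 12.1
position: [0.6292, -0.0467, 0.0753]
eef_rot: [[-0.247, 0.969, -0.0], [0.969, 0.247, 0.001], [0.001, -0.0, -1.0]]
force: [-0.5, 0.7, -0.2]
width: 0.0002
gripper_force: 0.0
```

```bash
python3 -c "
from h import *
rep(); lever('top13')"
```

```text
t 12.1 pos [ 0.6292 -0.0467  0.0753] box 0.0153 -0.0166 F [-0.46  0.71 -0.21] Fslide 0.8 w 0.0002 toolx deg 14.29
lever n 5 bx [0.     0.0008 0.0019] by [0.0029 0.0047 0.0068] q 0.0567
```

Request:
drive_tool --steps '[{"tx": -0.006,"ty": 0.024,"tz": 0,"rx": 0,"ry": 0,"rz": 0,"fingers": -1},{"tx": 0,"ty": 0,"tz": 0,"rx": 0,"ry": 0,"rz": 0,"fingers": -1},{"tx": 0,"ty": 0,"tz": 0,"rx": 0,"ry": 0,"rz": 0,"fingers": -1},{"tx": 0.06,"ty": -0.24,"tz": 0,"rx": 0,"ry": 0,"rz": 0,"fingers": -1},{"tx": 0.06,"ty": -0.24,"tz": 0,"rx": 0,"ry": 0,"rz": 0,"fingers": -1},{"tx": 0,"ty": 0,"tz": 0.4,"rx": 0,"ry": 0,"rz": 0,"fingers": -1},{"tx": 0,"ty": 0,"tz": 0.6,"rx": 0,"ry": 0,"rz": 0,"fingers": -1},{"tx": 0,"ty": -0.3,"tz": 0.8,"rx": 0,"ry": 0,"rz": 0,"fingers": -1},{"tx": 0,"ty": -0.5,"tz": 0,"rx": 0,"ry": 0,"rz": 0,"fingers": -1},{"tx": 0,"ty": 0,"tz": 0,"rx": 0,"ry": 0,"rz": 0,"fingers": -1},{"tx": 0,"ty": 0,"tz": 0,"rx": 0,"ry": 0,"rz": 0,"fingers": -1},{"tx": 0,"ty": 0,"tz": 0,"rx": 0,"ry": 0,"rz": 0,"fingers": -1}]'

```text
time_s: 13.15
position: [0.6333, -0.098, 0.1466]
eef_rot: [[-0.246, 0.969, -0.001], [0.969, 0.246, 0.001], [0.001, -0.001, -1.0]]
force: [-0.7, 0.1, -0.4]
width: -0.0
gripper_force: 0.0
```

```bash
python3 -c "
from h import *
rep(); lever('top14'); z=np.load('/tmp/top14.npz'); im,d=z['im'],z['d']; W=world('top',d); s=W[140:235,245:375]; zz=s[...,2]
m=((zz>.05)&(zz<.07)).astype(np.uint8); n,l,st,c=cv2.connectedComponentsWithStats(m); p=s[l==1+st[1:,4].argmax()]; print(cv2.minAreaRect((p[:,:2]*1000).astype(np.float32)))
im,d=shot('scene','scene14'); cv2.imwrite('pics/crop14.png',cv2.resize(im[170:290,240:430],None,fx=4,fy=4,interpolation=cv2.INTER_CUBIC)[:,:,::-1])"
```

```text
t 13.15 pos [ 0.6333 -0.098   0.1466] box 0.0067 -0.0673 F [-0.7   0.06 -0.4 ] Fslide 0.23 w -0.0 toolx deg 14.22
lever n 71 bx [0.0009 0.0141 0.0275] by [-0.0024  0.0026  0.0082] q 0.0546
((614.3240356445312, -50.83308410644531), (123.8541030883789, 205.557861328125), 14.305281639099121)
```

View pics/crop14.png

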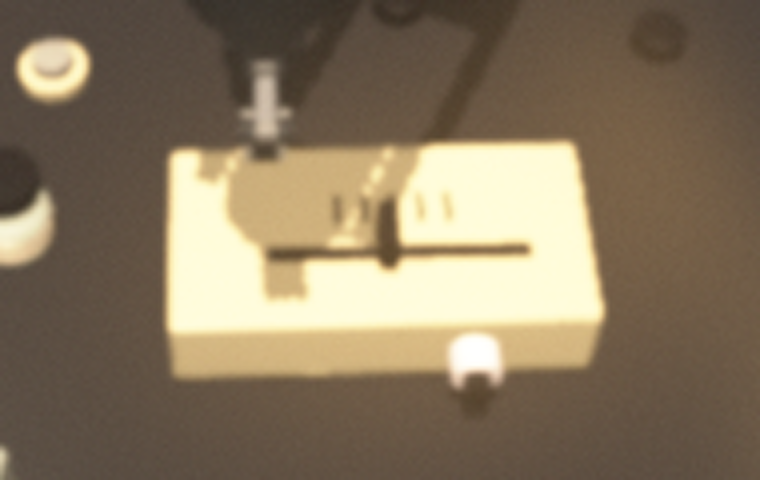

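The lever reads q≈0.0546 in the clear view: just past the third crest, not yet pulled into the seat. In the crop it is at (388,235), a little short of the third mark. I'll go back behind it and push 2–3 mm more.

Request:
drive_tool --steps '[{"tx": 0,"ty": 0.43,"tz": 0,"rx": 0,"ry": 0,"rz": 0,"fingers": -1},{"tx": 0,"ty": 0.43,"tz": 0,"rx": 0,"ry": 0,"rz": 0,"fingers": -1},{"tx": 0,"ty": 0,"tz": 0,"rx": 0,"ry": 0,"rz": 0,"fingers": -1},{"tx": 0,"ty": 0,"tz": -0.6,"rx": 0,"ry": 0,"rz": 0,"fingers": -1},{"tx": 0,"ty": 0,"tz": -0.6,"rx": 0,"ry": 0,"rz": 0,"fingers": -1},{"tx": 0,"ty": 0,"tz": -0.4,"rx": 0,"ry": 0,"rz": 0,"fingers": -1},{"tx": 0,"ty": 0,"tz": -0.18,"rx": 0,"ry": 0,"rz": 0,"fingers": -1},{"tx": 0,"ty": 0,"tz": 0,"rx": 0,"ry": 0,"rz": 0,"fingers": -1},{"tx": 0,"ty": 0,"tz": 0,"rx": 0,"ry": 0,"rz": 0,"fingers": -1},{"tx": 0,"ty": 0,"tz": 0,"rx": 0,"ry": 0,"rz": 0,"fingers": -1}]'

```text
time_s: 14.08
position: [0.6349, -0.0634, 0.0771]
eef_rot: [[-0.247, 0.969, 0.002], [0.969, 0.247, -0.0], [-0.001, 0.002, -1.0]]
force: [-0.4, -0.2, 0.4]
width: -0.0005
gripper_force: 0.0
```

```bash
python3 -c "
from h import *
rep(); lever('top15')"
```

```text
t 14.0833 pos [ 0.6349 -0.0634  0.0771] box 0.0168 -0.0342 F [-0.35 -0.17  0.39] Fslide -0.08 w -0.0005 toolx deg 14.29
lever n 55 bx [0.0012 0.0119 0.0248] by [-0.0024  0.0041  0.0083] q 0.0561
```

Request:
drive_tool --steps '[{"tx": -0.012,"ty": 0.048,"tz": 0,"rx": 0,"ry": 0,"rz": 0,"fingers": -1},{"tx": -0.012,"ty": 0.048,"tz": 0,"rx": 0,"ry": 0,"rz": 0,"fingers": -1},{"tx": -0.012,"ty": 0.048,"tz": 0,"rx": 0,"ry": 0,"rz": 0,"fingers": -1},{"tx": -0.012,"ty": 0.048,"tz": 0,"rx": 0,"ry": 0,"rz": 0,"fingers": -1},{"tx": -0.012,"ty": 0.048,"tz": 0,"rx": 0,"ry": 0,"rz": 0,"fingers": -1},{"tx": -0.012,"ty": 0.048,"tz": 0,"rx": 0,"ry": 0,"rz": 0,"fingers": -1},{"tx": -0.012,"ty": 0.048,"tz": 0,"rx": 0,"ry": 0,"rz": 0,"fingers": -1},{"tx": -0.012,"ty": 0.048,"tz": 0,"rx": 0,"ry": 0,"rz": 0,"fingers": -1},{"tx": -0.012,"ty": 0.048,"tz": 0,"rx": 0,"ry": 0,"rz": 0,"fingers": -1},{"tx": 0,"ty": 0,"tz": 0,"rx": 0,"ry": 0,"rz": 0,"fingers": -1},{"tx": 0,"ty": 0,"tz": 0,"rx": 0,"ry": 0,"rz": 0,"fingers": -1}]'

```text
time_s: 15.05
position: [0.6296, -0.0458, 0.0761]
eef_rot: [[-0.247, 0.969, -0.0], [0.969, 0.247, -0.0], [-0.0, -0.0, -1.0]]
force: [0.6, -0.0, 0.1]
width: -0.0002
gripper_force: 0.0
```

```bash
python3 -c "
from h import *
rep(); lever('top16')"
```

```text
t 15.05 pos [ 0.6296 -0.0458  0.0761] box 0.0159 -0.0158 F [ 0.6  -0.02  0.15] Fslide -0.16 w -0.0002 toolx deg 14.3
lever n 8 bx [0.0003 0.0014 0.0029] by [0.0021 0.0055 0.0089] q 0.0575
```

Request:
drive_tool --steps '[{"tx": -0.006,"ty": 0.024,"tz": 0,"rx": 0,"ry": 0,"rz": 0,"fingers": -1},{"tx": 0,"ty": 0,"tz": 0,"rx": 0,"ry": 0,"rz": 0,"fingers": -1},{"tx": 0,"ty": 0,"tz": 0,"rx": 0,"ry": 0,"rz": 0,"fingers": -1}]'

```text
time_s: 15.35
position: [0.6294, -0.045, 0.0761]
eef_rot: [[-0.247, 0.969, -0.0], [0.969, 0.247, 0.0], [0.0, -0.0, -1.0]]
force: [-0.7, 0.6, -0.0]
width: 0.0003
gripper_force: 0.0
```

Request:
drive_tool --steps '[{"tx": -0.006,"ty": 0.024,"tz": 0,"rx": 0,"ry": 0,"rz": 0,"fingers": -1},{"tx": 0,"ty": 0,"tz": 0,"rx": 0,"ry": 0,"rz": 0,"fingers": -1},{"tx": 0,"ty": 0,"tz": 0,"rx": 0,"ry": 0,"rz": 0,"fingers": -1}]'

```text
time_s: 15.6
position: [0.6291, -0.044, 0.0761]
eef_rot: [[-0.247, 0.969, -0.0], [0.969, 0.247, 0.0], [0.0, -0.0, -1.0]]
force: [0.7, 1.1, -0.5]
width: -0.0002
gripper_force: 0.0
```

```bash
python3 -c "
from h import *
rep(); lever('top17')"
```

```text
t 15.6 pos [ 0.6291 -0.044   0.0761] box 0.0159 -0.0139 F [ 0.7   1.08 -0.49] Fslide 0.87 w -0.0002 toolx deg 14.29
lever n 11 bx [0.0004 0.0022 0.0054] by [0.0055 0.0107 0.0132] q 0.0627
```

Request:
drive_tool --steps '[{"tx": -0.006,"ty": 0.024,"tz": 0,"rx": 0,"ry": 0,"rz": 0,"fingers": -1},{"tx": 0,"ty": 0,"tz": 0,"rx": 0,"ry": 0,"rz": 0,"fingers": -1},{"tx": 0,"ty": 0,"tz": 0,"rx": 0,"ry": 0,"rz": 0,"fingers": -1},{"tx": 0.06,"ty": -0.24,"tz": 0,"rx": 0,"ry": 0,"rz": 0,"fingers": -1},{"tx": 0.06,"ty": -0.24,"tz": 0,"rx": 0,"ry": 0,"rz": 0,"fingers": -1},{"tx": 0,"ty": 0,"tz": 0.4,"rx": 0,"ry": 0,"rz": 0,"fingers": -1},{"tx": 0,"ty": 0,"tz": 0.6,"rx": 0,"ry": 0,"rz": 0,"fingers": -1},{"tx": 0,"ty": -0.5,"tz": 0.8,"rx": 0,"ry": 0,"rz": 0,"fingers": -1},{"tx": 0,"ty": -0.8,"tz": 0.3,"rx": 0,"ry": 0,"rz": 0,"fingers": -1},{"tx": 0,"ty": -0.8,"tz": 0,"rx": 0,"ry": 0,"rz": 0,"fingers": -1},{"tx": 0,"ty": -0.8,"tz": 0,"rx": 0,"ry": 0,"rz": 0,"fingers": -1},{"tx": 0,"ty": 0,"tz": 0,"rx": 0,"ry": 0,"rz": 0,"fingers": -1},{"tx": 0,"ty": 0,"tz": 0,"rx": 0,"ry": 0,"rz": 0,"fingers": -1},{"tx": 0,"ty": 0,"tz": 0,"rx": 0,"ry": 0,"rz": 0,"fingers": -1}]'

```text
time_s: 16.82
position: [0.6334, -0.179, 0.1598]
eef_rot: [[-0.245, 0.969, -0.001], [0.969, 0.245, 0.001], [0.001, -0.0, -1.0]]
force: [-1.0, 0.6, -0.6]
width: -0.0002
gripper_force: 0.0
```

```bash
python3 -c "
from h import *
rep(); lever('top18'); z=np.load('/tmp/top18.npz'); im,d=z['im'],z['d']; W=world('top',d); s=W[140:235,245:375]; zz=s[...,2]
m=((zz>.05)&(zz<.07)).astype(np.uint8); n,l,st,c=cv2.connectedComponentsWithStats(m); p=s[l==1+st[1:,4].argmax()]; print(cv2.minAreaRect((p[:,:2]*1000).astype(np.float32)))
im,d=shot('scene','scene18'); cv2.imwrite('pics/crop18.png',cv2.resize(im[170:290,240:430],None,fx=4,fy=4,interpolation=cv2.INTER_CUBIC)[:,:,::-1])"
```

```text
t 16.8167 pos [ 0.6334 -0.179   0.1598] box -0.0132 -0.1458 F [-0.96  0.58 -0.58] Fslide 0.79 w -0.0002 toolx deg 14.19
lever n 70 bx [0.0011 0.0142 0.0276] by [0.0027 0.0081 0.0133] q 0.0601
((605.037109375, -15.210914611816406), (126.04802703857422, 201.55860900878906), 14.50829792022705)
```

View pics/crop18.png

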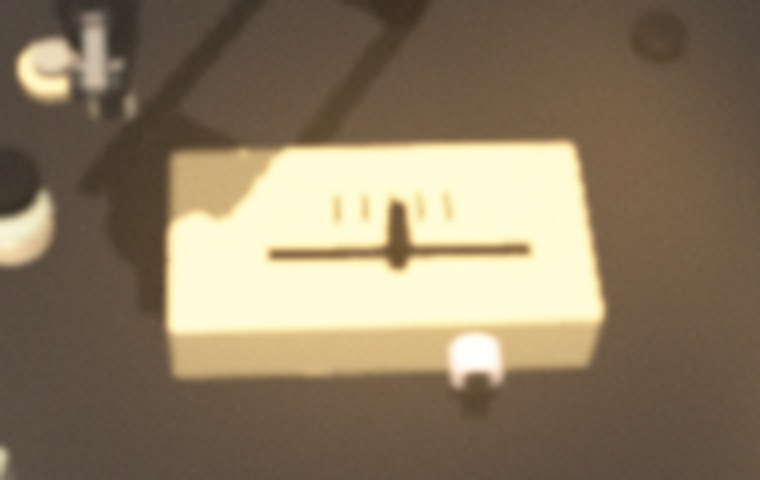

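The lever now reads q = 0.0601, and the crop shows it at (398,235) exactly on the third mark. It is seated. On to the release at (0.495,-0.2695).

Request:
drive_tool --steps '[{"tx": -0.5,"ty": -0.33,"tz": 0,"rx": 0,"ry": 0,"rz": 0,"fingers": -1},{"tx": -0.5,"ty": -0.33,"tz": 0,"rx": 0,"ry": 0,"rz": 0,"fingers": -1},{"tx": -0.5,"ty": -0.33,"tz": 0,"rx": 0,"ry": 0,"rz": 0,"fingers": -1},{"tx": -0.5,"ty": -0.33,"tz": 0,"rx": 0,"ry": 0,"rz": 0,"fingers": -1},{"tx": -0.5,"ty": -0.33,"tz": 0,"rx": 0,"ry": 0,"rz": 0,"fingers": -1},{"tx": -0.5,"ty": -0.33,"tz": 0,"rx": 0,"ry": 0,"rz": 0,"fingers": -1},{"tx": -0.46,"ty": -0.29,"tz": 0,"rx": 0,"ry": 0,"rz": 0,"fingers": -1},{"tx": 0,"ty": 0,"tz": -0.6,"rx": 0,"ry": 0,"rz": 0,"fingers": -1},{"tx": 0,"ty": 0,"tz": -0.6,"rx": 0,"ry": 0,"rz": 0,"fingers": -1},{"tx": 0,"ty": 0,"tz": -0.6,"rx": 0,"ry": 0,"rz": 0,"fingers": -1},{"tx": 0,"ty": 0,"tz": -0.6,"rx": 0,"ry": 0,"rz": 0,"fingers": -1},{"tx": 0,"ty": 0,"tz": -0.4,"rx": 0,"ry": 0,"rz": 0,"fingers": -1},{"tx": 0,"ty": 0,"tz": -0.2,"rx": 0,"ry": 0,"rz": 0,"fingers": -1},{"tx": 0,"ty": 0,"tz": 0,"rx": 0,"ry": 0,"rz": 0,"fingers": -1},{"tx": 0,"ty": 0,"tz": 0,"rx": 0,"ry": 0,"rz": 0,"fingers": -1},{"tx": 0,"ty": 0,"tz": 0,"rx": 0,"ry": 0,"rz": 0,"fingers": -1}]'

```text
time_s: 18.25
position: [0.4964, -0.2692, 0.0412]
eef_rot: [[-0.247, 0.969, 0.002], [0.969, 0.247, -0.001], [-0.001, 0.001, -1.0]]
force: [-0.0, 0.2, 0.4]
width: -0.0002
gripper_force: 0.0
```

Request:
drive_tool --steps '[{"tx": -0.04,"ty": 0,"tz": -0.1,"rx": 0,"ry": 0,"rz": 0,"fingers": -1},{"tx": 0,"ty": 0,"tz": -0.1,"rx": 0,"ry": 0,"rz": 0,"fingers": -1},{"tx": 0,"ty": 0,"tz": -0.1,"rx": 0,"ry": 0,"rz": 0,"fingers": -1},{"tx": 0,"ty": 0,"tz": -0.1,"rx": 0,"ry": 0,"rz": 0,"fingers": -1},{"tx": 0,"ty": 0,"tz": -0.05,"rx": 0,"ry": 0,"rz": 0,"fingers": -1},{"tx": 0,"ty": 0,"tz": -0.05,"rx": 0,"ry": 0,"rz": 0,"fingers": -1},{"tx": 0,"ty": 0,"tz": -0.05,"rx": 0,"ry": 0,"rz": 0,"fingers": -1},{"tx": 0,"ty": 0,"tz": -0.05,"rx": 0,"ry": 0,"rz": 0,"fingers": -1},{"tx": 0,"ty": 0,"tz": 0,"rx": 0,"ry": 0,"rz": 0,"fingers": -1},{"tx": 0,"ty": 0,"tz": 0,"rx": 0,"ry": 0,"rz": 0,"fingers": -1}]'

```text
time_s: 19.08
position: [0.4935, -0.269, 0.0163]
eef_rot: [[-0.247, 0.969, -0.0], [0.969, 0.247, 0.0], [0.0, -0.0, -1.0]]
force: [-1.3, 0.3, 4.2]
width: 0.0001
gripper_force: 2.3
```

Request:
drive_tool --steps '[{"tx": 0,"ty": 0,"tz": -0.03,"rx": 0,"ry": 0,"rz": 0,"fingers": -1},{"tx": 0,"ty": 0,"tz": 0,"rx": 0,"ry": 0,"rz": 0,"fingers": -1},{"tx": 0,"ty": 0,"tz": 0,"rx": 0,"ry": 0,"rz": 0,"fingers": -1}]'

```text
time_s: 19.33
position: [0.4935, -0.269, 0.016]
eef_rot: [[-0.247, 0.969, 0.0], [0.969, 0.247, -0.0], [-0.0, 0.0, -1.0]]
force: [-3.3, 1.5, 12.1]
width: 0.0001
gripper_force: 5.7
```

Request:
drive_tool --steps '[{"tx": 0,"ty": 0,"tz": -0.03,"rx": 0,"ry": 0,"rz": 0,"fingers": -1},{"tx": 0,"ty": 0,"tz": 0,"rx": 0,"ry": 0,"rz": 0,"fingers": -1},{"tx": 0,"ty": 0,"tz": 0,"rx": 0,"ry": 0,"rz": 0,"fingers": -1}]'

```text
time_s: 19.58
position: [0.4935, -0.269, 0.0158]
eef_rot: [[-0.247, 0.969, 0.001], [0.969, 0.247, -0.0], [-0.001, 0.0, -1.0]]
force: [-4.4, 1.4, 19.8]
width: -0.0002
gripper_force: 9.7
```

The button has bottomed: z stays at 0.016 while the force rises to 20 N. Now I'll lift off.

Request:
drive_tool --steps '[{"tx": 0,"ty": 0,"tz": 0.1,"rx": 0,"ry": 0,"rz": 0,"fingers": -1},{"tx": 0,"ty": 0,"tz": 0.2,"rx": 0,"ry": 0,"rz": 0,"fingers": -1},{"tx": 0,"ty": 0,"tz": 0.6,"rx": 0,"ry": 0,"rz": 0,"fingers": -1},{"tx": 0,"ty": 0,"tz": 0.8,"rx": 0,"ry": 0,"rz": 0,"fingers": -1},{"tx": 0,"ty": 0,"tz": 0.8,"rx": 0,"ry": 0,"rz": 0,"fingers": -1},{"tx": 0,"ty": 0,"tz": 0.8,"rx": 0,"ry": 0,"rz": 0,"fingers": -1},{"tx": -0.6,"ty": 0.3,"tz": 0,"rx": 0,"ry": 0,"rz": 0,"fingers": -1},{"tx": -0.6,"ty": 0.3,"tz": 0,"rx": 0,"ry": 0,"rz": 0,"fingers": -1},{"tx": 0,"ty": 0,"tz": 0,"rx": 0,"ry": 0,"rz": 0,"fingers": -1},{"tx": 0,"ty": 0,"tz": 0,"rx": 0,"ry": 0,"rz": 0,"fingers": -1},{"tx": 0,"ty": 0,"tz": 0,"rx": 0,"ry": 0,"rz": 0,"fingers": -1}]'

```text
time_s: 20.5
position: [0.4464, -0.2455, 0.146]
eef_rot: [[-0.247, 0.969, 0.001], [0.969, 0.247, -0.001], [-0.001, 0.001, -1.0]]
force: [-0.2, 0.1, 0.0]
width: -0.0004
gripper_force: 0.0
```

```bash
python3 -c "
from h import *
rep(); lever('top20'); z=np.load('/tmp/top20.npz'); W=world('top',z['d']); p=W[226:250,396:420].reshape(-1,3); t=p[(p[:,2]>.018)&(p[:,2]<.05)]; print('release',t.mean(0).round(4),len(t))
s=W[140:235,245:375]; zz=s[...,2]; m=((zz>.05)&(zz<.07)).astype(np.uint8); n,l,st,c=cv2.connectedComponentsWithStats(m); p=s[l==1+st[1:,4].argmax()]; print(cv2.minAreaRect((p[:,:2]*1000).astype(np.float32)))"
```

```text
t 20.5 pos [ 0.4464 -0.2455  0.146 ] box -0.2108 -0.1643 F [-0.18  0.14  0.01] Fslide 0.18 w -0.0004 toolx deg 14.28
lever n 69 bx [0.0012 0.0143 0.0278] by [0.0028 0.0081 0.0133] q 0.0601
release [nan nan nan] 0
((610.283935546875, -34.174530029296875), (124.76483917236328, 240.29620361328125), 14.4527587890625)<string>:3: RuntimeWarning: Mean of empty slice.
  ret = um.true_divide(
```

View pics/top20.png

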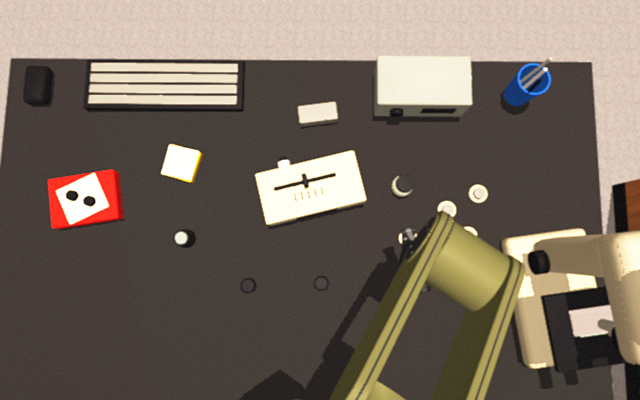

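The final view shows the lever at (305,181) on the third mark and the box unmoved. All the bystanders are in place, and the arm is clear of the release and the desk.

```bash
python3 -c "
from h import *
print(r.finish_job())"
```

```text
the job is handed in; nothing more can be done
None
```

The lever is seated in the third click (measured at 0.060 m), the nearest release was pressed to its stop and let go, and the job is handed in; the arm blocked the final view of the button, so its return up was not seen.

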